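Roll the beech roller over the kerb to its stop

TASK

Lift the small brown bottle off the roller bed and stand it upright on the bare table. Then, with your closed hand resting only on top of the wooden roller, roll it slowly along the bed, keeping up a steady, moderate press of about 5 to 20 N as it climbs the low metal kerb, until it lies down in the dock against the stop board. Never press on it with more than 30 N, and do not push it from behind, grip it, lift it, send it off fast, or disturb anything else on the table.

Things in the scene. Friction and masses are not known exactly. Their poses are not given: they have to be found in the camera images.
- bed: Fixed plywood roller bed, 132 mm (its x) by 300 mm (its y), 20 to 24 mm thick (rough board); origin under the board's centre. It is let into the table by 0 to 6 mm (origin z = 0 to -6 mm), so feel for heights. The roller travels along its +y. Side rails 14 mm high, 108 mm apart. At the +y end a stop board, 12 mm thick, 40 mm above the floor, inner face at y = +138 mm. The table on its -x side is free.
- kerb (a point): Point on the bed's floor (y = +80 mm of the bed) under the middle of the kerb, a half-round aluminium strip right across the floor, top radius 8 mm, about 12 mm wide. It was packed up by hand and stands 2 to 4.5 mm proud of the floor, different each time: feel it. The roller's centre begins to climb 13 to 20 mm before this point; let go halfway up, it rolls back. Axes as the bed's.
- dock (a point): Point on the bed's floor, midway between the rails, at y = +100 mm of the bed, over which the roller's centre lies (within 3 mm) when it touches the stop board; the roller is then clear of the kerb with up to 7 mm of play. Axes as the bed's.
- roller_center (a point): Centre of the plain beech roller, a lying cylinder turned by hand, roughly 80 mm in diameter (up to 5 mm more or less, gauge it by feel), 100 mm long, with an axle stub of 12 mm at each end; about 0.35 kg, runs freely. Its x axis is the axle, across the bed; y and z turn with it. Under a hand that does not slip it moves half as far as the hand, so it takes several strokes. It is rigid: a millimetre too low makes 10 N or more, so set the press by feel.
- bottle_center (a point): Centre, half-way up, of the small brown bottle with a black cap, 38 mm in diameter, 78 mm tall, standing on the bed's floor between roller and kerb (5 to 40 mm clear of the roller: grip it across the bed). z axis: the bottle's own, up.
- jar_small: Bystander: small white-lidded jar, 47 mm wide, 47 mm tall; origin at its underside.
- jar_mid: Bystander: white-lidded jar, 55 mm wide, 50 mm tall; origin at its underside.
- marker: Bystander: felt marker, 136 mm long, 18 mm thick, lying; origin at its underside.
- soap: Bystander: soap block 71 x 67 x 57 mm; origin at its underside.
- spoon: Bystander: steel spoon, 191 mm long, lying; origin at its underside.
Mind the look-alikes: they are no part of the job. What is shaped like the part that bears bottle_center but blue, purple or yellow is not meant.

How it is judged:
On the way, in this order (a step that is already met when the one before it is completed fails the run):
1. the bottle stands upright on the table, off the bed, let go (height (world z) of bottle_center between 0.034 and 0.044 m and angle between bottle_center's own z axis and vertical below 0.1 rad and contact force between bottle and bed below 0.02 N and linear speed of bottle below 0.02 m/s and contact force between bottle and the fingers below 0.05 N), for 0.2 s.
2. the roller is pressed from above with at least 3 N for 0.15 s while it is within 8 mm of the kerb's crest (contact force between the fingers and roller above 3 N and y of roller_center in the frame of kerb between -0.008 and 0.008 m), for 0.15 s.
3. the roller lies in the dock against the stop (y of roller_center in the frame of dock between -0.0075 and 0.004 m and z of roller_center in the frame of dock between 0.034 and 0.0395 m and angle between the x axis of roller_center and the x axis of bed, either way round below 0.06 rad), for 0.2 s.
At the end, for the whole second after the job is handed in: The roller lies at rest on the dock's floor between kerb and stop (centre 7.5 mm short to 4 mm beyond the dock point, at most 1.5 mm high, axle square within 0.06 rad); the bottle stands upright (within 0.1 rad) on the table, clear of the bed, released, at rest (all of step 1 and all of step 3 and linear speed of roller below 0.02 m/s); the robot touches nothing.
It fails at once if the hand presses on the roller with more than 30 N (contact force between any of the fingers, the arm and roller above 30 N).
It fails at once if the roller is pushed from behind or gripped: touched while the point between the finger pads is lower than 72 mm above the bed's floor (contact force between the fingers and roller above 0.3 N and z of the grasp point in the frame of dock below 0.072 m).
It fails at once if the roller is lifted off the bed (z of roller_center in the frame of dock above 0.047 m).
It fails at once if the roller is sent off fast (over 0.35 m/s) (linear speed of roller above 0.35 m/s).
It fails at once if the bottle is tipped over, or another thing on the table is moved by more than 30 mm (angle between bottle_center's own z axis and vertical above 0.6 rad or distance of any of jar_small, jar_mid, marker, soap, spoon from where it was at the start of the episode above 0.03 m).
It also fails if it takes over 72 s, if anything falls off the work surface, if the arm or the gripper's body presses on something with over 40 N, if the wrist force passes 120 N, or if a joint passes its speed limit or range.

ROBOT

A 7-joint arm with a two-finger parallel gripper is mounted at the origin on a cart in front of the work surface, level with it; the furniture and walls round the work are solid. World frame = base frame: x ahead of the robot, y to its left, z up, the work surface at z = 0. Lengths are in m, angles in rad, forces in N, time in s.
With the tool pointing down it reaches from about 0.425 to 0.825 m from the base axis. Payload 3.6 kg.
Tool frame: the origin (TCP) lies where the fingers leave the gripper's body, on its centre line; the fingertips stand 73 mm ahead of it and the grasp point (between the pads) lies 54 mm ahead of it; z points along the fingers, y is the line along which they close (so a half turn about z gives the same grasp; the last joint's range is limited). The gripper opens to 85 mm and grips with 20 to 120 N. Pads are 22 mm wide; open, the fingers measure 114 mm over their backs; the gripper's body (76 mm by 85 mm) begins 54 mm behind the grasp point. The pads swing forward as they close: fully open they stand 13 mm farther back than shut.
Start: joints at [1.125, 0.615, -0.013, 1.423, 0.008, 1.103, -0.04], TCP at [0.265, -0.594, 0.304] pointing down, gripper open.
Joint ranges: [-3.12, 3.12], [-0.3, 2.06], [-1.34, 1.32], [0.26, 2.42], [-1.36, 4.5], [0.01, 1.98], [-2.84, 2.84]. Speed limits (rad/s): [2.79, 2.79, 3.14, 3.14, 3.14, 3.14, 3.14].

INTERFACE

Orientations are given as a unit quaternion [x, y, z, w].
In Python, from station import arm, snapshot, camera_info, ticket gives the robot as it stands. Calls block until the motion is done:
- arm.movep(position, orientation): joint-space move of the TCP to a pose.
- arm.line_to(position, velocity=0.15, ori=None): straight line of the TCP; ori=None keeps the orientation; velocity is the mean speed in m/s.
- arm.move_j(angles): joint-space move.
- arm.move_gripper(opening, effort=None): opening from 0.0 (shut) to 1.0 (fully open); effort is the grip in N (None keeps the last); returns when the fingers have stopped.
- arm.pause(seconds).
- arm.ik(position, orientation): joint angles nearest the present ones, or None.
- snapshot(name): name is "scene" or "top"; returns the picture (480x640x3 uint8, blue, green, red); there is no depth.
- camera_info(name): a dict with "fx", "fy", "cx", "cy" (pixels), "dist_coeffs" ([k1, k2, p1, p2, k3] as OpenCV has them; the pictures are not rectified), "R" (3x3) and "t" (3): a world point X has camera coordinates R X + t. Camera axes: x right, y down, z forward; pixel columns grow to the right and rows downward; lengths in m; the calibration is good to about 2 mm. A picture is of the moment at which its call begins. camera_info takes no time and is no camera call.
A pose or a line that the arm cannot do raises arm.MotionError and nothing moves.
- ticket.finish_job(): hands the job in; it is judged then, once.
Readings, each from a call of its own:
- arm.read_time(): time.
- arm.read_joint_positions(): joint angles.
- arm.read_dq(): joint speeds.
- arm.read_effort(): joint torques, N m.
- arm.read_tool_pos(): TCP position.
- arm.read_eef_rot(): TCP orientation.
- arm.read_ft_force(): force on the tool from outside, world axes, zero at the start.
- arm.read_wrist_torque(): the same for the moment, N m.
- arm.read_opening(): opening from 0.0 (shut) to 1.0 (fully open).
- arm.read_finger_force(): force on a finger pad.
Only numpy, scipy, OpenCV 4.12 (cv2) and the standard library are available. Lean on these libraries where they do the work, as an engineer would, in place of code of your own. Each camera call takes 0.05 s, during which the arm holds its last target. There are 200 camera calls.

## Working session

There is one attempt and no reset: what is moved stays moved. The work goes in short steps, each a Python script; the robot and the scene stay as the last script left them, time stands still between calls to the robot, and variables do not carry over. Pictures are saved under pics/ and viewed, at most 10 in all, crops included, and the job is handed in when it is done.

```bash
mkdir -p pics; ls
python3 - <<'E'
from station import arm, snapshot, camera_info
import cv2
for n in("scene","top"):
    cv2.imwrite(f"pics/{n}0.png",snapshot(n)); print(n,camera_info(n))
print(arm.read_tool_pos(),arm.read_eef_rot(),arm.read_time(),arm.read_ft_force())
E
```

```text
pics
scene {'fx': 532.2019307646337, 'fy': 532.2019307646337, 'cx': 314.502156473646, 'cy': 244.72934414227774, 'dist_coeffs': array([-0.14382068,  0.        ,  0.        ,  0.        ,  0.        ]), 'R': array([[-0.81661527, -0.57708638,  0.01052655],
       [-0.33414892,  0.45781478, -0.82386293],
       [ 0.47062087, -0.67629648, -0.56669133]]), 't': array([0.41304611, 0.25836949, 0.90625328])}
top {'fx': 433.53107015757473, 'fy': 433.53107015757473, 'cx': 315.0984308224736, 'cy': 237.17206651429086, 'dist_coeffs': array([-0.03336292,  0.        ,  0.        ,  0.        ,  0.        ]), 'R': array([[ 0.01214345, -0.99992005,  0.00352591],
       [-0.98341442, -0.01258101, -0.18093591],
       [ 0.18096581, -0.00127024, -0.98348857]]), 't': array([-0.03056503,  0.55789406,  0.87421372])}
[ 0.26474619 -0.59307636  0.30283792] [ 9.78044522e-01  2.08392762e-01 -2.45865254e-04 -1.14408135e-03] 0.1 [ 0.39098842 -0.42530199  1.07555771]
```

View pics/top0.png

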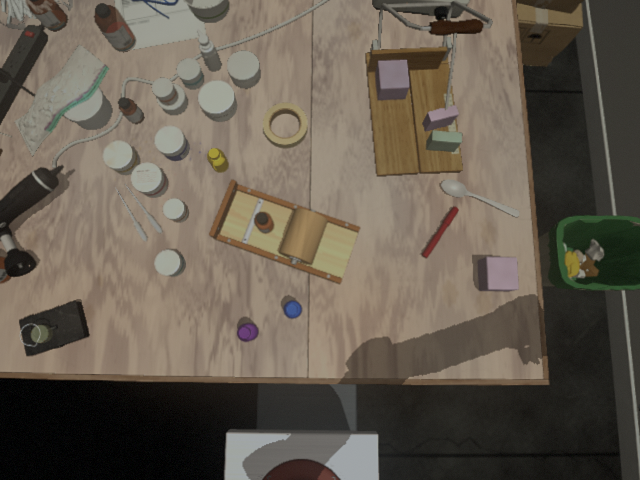

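View pics/scene0.png

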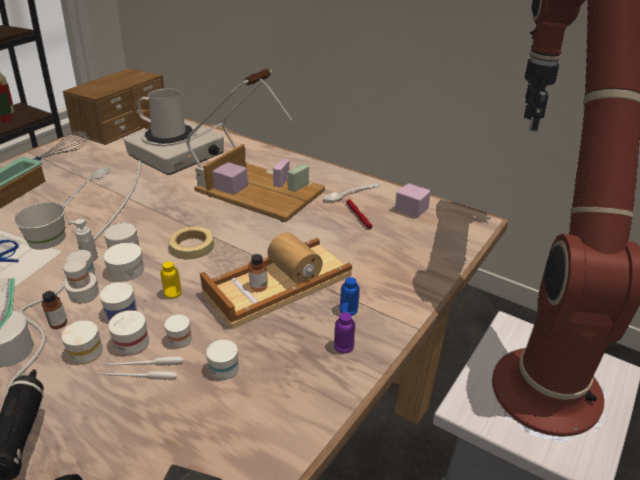

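The top view shows the bed's stop board at the left (~(225,208)), kerb at ~(253,220), bottle at (263,222) and roller at (302,235). The bed's −x side faces the robot, where the table is free. The blue (293,309) and purple (247,332) look-alikes stand farther down. I'll enlarge the crop.

Run:
```python
import cv2
a=cv2.imread("pics/top0.png")[170:295,200:370]; cv2.imwrite("pics/tc.png",cv2.resize(a,None,fx=4.7,fy=4.7,interpolation=cv2.INTER_CUBIC))
a=cv2.imread("pics/scene0.png")[220:330,190:360]; cv2.imwrite("pics/sc.png",cv2.resize(a,None,fx=4.7,fy=4.7,interpolation=cv2.INTER_CUBIC))
```

```text
(no output)
```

View pics/tc.png

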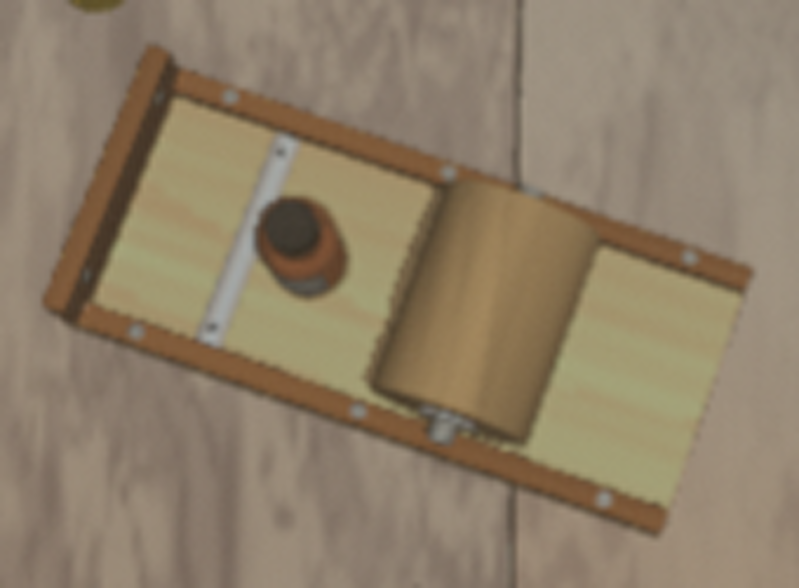

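View pics/sc.png

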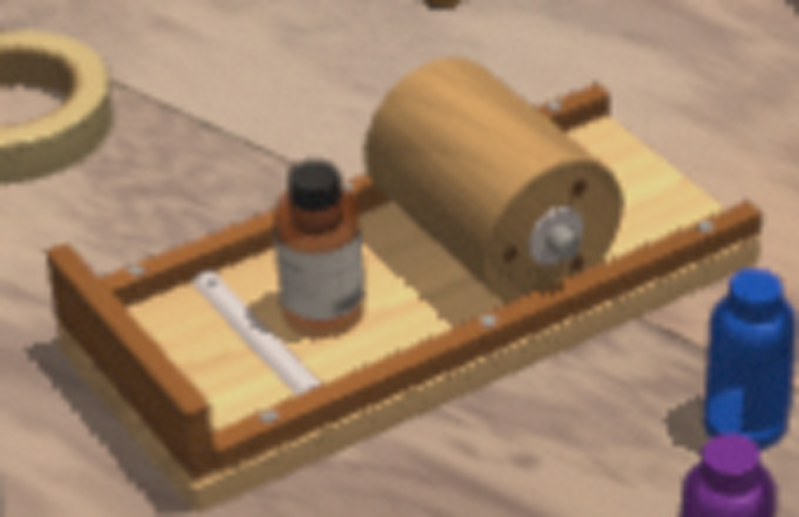

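The kerb screws, rail ends, board corners, bottle cap and axle stub are all clear in both crops. I'll solve the bed pose by least squares and triangulate the cap and stub.

```bash
cat > geo.py <<'E'
import numpy as np, cv2
from station import camera_info
OFF={"top":(200,170),"scene":(190,220)}
def full(n,p): return (np.array(p)+.5)/4.7-.5+OFF[n]
def ray(n,uv):
    c=camera_info(n);K=np.array([[c["fx"],0,c["cx"]],[0,c["fy"],c["cy"]],[0,0,1]])
    u=cv2.undistortPoints(np.array(uv,float).reshape(1,1,2),K,c["dist_coeffs"])[0,0]
    d=c["R"].T@[u[0],u[1],1]; return -c["R"].T@c["t"],d/np.linalg.norm(d)
def proj(n,X):
    c=camera_info(n);K=np.array([[c["fx"],0,c["cx"]],[0,c["fy"],c["cy"]],[0,0,1]])
    return cv2.projectPoints(np.array(X,float).reshape(-1,1,3),cv2.Rodrigues(c["R"])[0],c["t"],K,c["dist_coeffs"])[0][:,0]
def tri(a,b):
    A=[];y=[]
    for n,p in((("top",a)),("scene",b)):
        o,d=ray(n,full(n,p));P=np.eye(3)-np.outer(d,d);A.append(P);y.append(P@o)
    return np.linalg.lstsq(np.vstack(A),np.hstack(y),rcond=None)[0]
def onz(n,p,z):
    o,d=ray(n,full(n,p)); return o+d*(z-o[2])/d[2]
E
python3 - <<'E'
from geo import *
from scipy.optimize import least_squares
M=[("top",(750,268),(66,-150,14)),("top",(662,532),(-66,-150,14)),("top",(150,45),(66,150,40)),("top",(45,303),(-66,150,40)),
("top",(175,66),(66,138,40)),("top",(70,322),(-66,138,40)),("top",(288,138),(54,80,1)),("top",(208,343),(-54,80,1)),
("scene",(50,250),(66,150,40)),("scene",(192,412),(-66,150,40)),("scene",(210,403),(-66,138,40)),("scene",(605,87),(66,-150,14)),("scene",(760,208),(-66,-150,14)),("scene",(203,276),(54,80,1))]
L=np.array([m[2] for m in M])/1e3
def T(p,L):
    c,s=np.cos(p[2]),np.sin(p[2]); return L@np.array([[c,s,0],[-s,c,0],[0,0,1]])+[p[0],p[1],p[3]]
def res(p):
    X=T(p,L); return np.array([proj(m[0],x)[0]-full(m[0],m[1]) for m,x in zip(M,X)]).ravel()
r=least_squares(res,[.55,0,-.3,.019],loss="soft_l1"); p=r.x
print("bed",p); print(res(p).reshape(-1,2).round(1).tolist())
def inv(X):
    d=X-[p[0],p[1],p[3]];c,s=np.cos(p[2]),np.sin(p[2]); return np.array([c*d[0]+s*d[1],-s*d[0]+c*d[1],d[2]])
cap=tri((295,226),(316,175)); stub=tri((440,432),(567,236))
print("cap",cap,inv(cap),"onz",inv(onz("top",(295,226),p[3]+.078)))
print("stub",stub,inv(stub),inv(onz("top",(440,432),p[3]+.04)))
for n,uv in (("top",(293,309)),("top",(247,332)),("top",(168,263))):
    o,d=ray(n,uv);print((o+d*(.06-o[2])/d[2]).round(3))
np.save("bed.npy",p)
E
```

```text
bed [ 0.57335156  0.03985946 -0.33044275  0.01479101]
[[1.5, 0.0], [0.6, 0.6], [-0.0, -0.3], [-0.5, 0.8], [-0.2, -3.0], [-0.7, -1.4], [0.7, 0.1], [0.3, 1.0], [-1.1, 0.0], [-0.8, 0.5], [0.9, 0.0], [-1.6, -1.1], [0.9, 0.7], [0.4, 0.4]]
cap [0.589801   0.08516501 0.09205752] [0.00085959 0.04819168 0.07726651] onz [0.0008632 0.0482121 0.078    ]
stub [0.50354172 0.02110754 0.05858687] [-0.05994876 -0.04038805  0.04379586] [-0.05891028 -0.03933147  0.04      ]
[0.406 0.02  0.06 ]
[0.359 0.113 0.06 ]
[0.498 0.284 0.06 ]
```

```bash
cat > rob.py <<'E'
import numpy as np
from station import arm, snapshot, ticket
from scipy.spatial.transform import Rotation as Ro
p=np.load("bed.npy"); c,s=np.cos(p[2]),np.sin(p[2])
EX=np.array([c,s,0]); EY=np.array([-s,c,0]); O=np.array([p[0],p[1],0])
def W(x,y,z): return O+EX*x+EY*y+[0,0,z]       # bed x,y ; world z
def bed(P): d=np.array(P)-O; return np.array([d@EX,d@EY,d[2]])
def quat(sg): y=sg*EX; z=np.array([0,0,-1.]); return Ro.from_matrix(np.c_[np.cross(y,z),y,z]).as_quat()
def F(n=3): return np.mean([arm.read_ft_force() for _ in range(n)],0)
E
python3 - <<'E'
from rob import *
best=None
for sg in(1,-1):
    q=arm.ik(W(.001,.048,.25),quat(sg)); print(sg,None if q is None else np.round(q,2))
    if q is not None and (best is None or abs(q[6])<abs(best[0])): best=(q[6],sg)
sg=best[1]; np.save("sg.npy",sg)
arm.move_gripper(.75,30)
arm.movep(W(.001,.048,.25),quat(sg)); print(arm.read_time(),F())
arm.line_to(W(.001,.048,.016+.038+.054),.12); print(bed(arm.read_tool_pos()),F())
arm.move_gripper(0,30); print("open",arm.read_opening(),arm.read_finger_force(),F(),arm.read_time())
arm.line_to(W(.001,.048,.22),.12); print(arm.read_opening(),arm.read_finger_force(),F())
arm.line_to(W(-.125,.048,.20),.2)
arm.line_to(W(-.125,.048,.108),.15); f0=F(); print(f0,arm.read_time())
z=.108
while z>.08:
    z-=.0015; arm.line_to(W(-.125,.048,z),.03); f=F()-f0
    if f[2]>2.5: break
print(z,bed(arm.read_tool_pos()),f,arm.read_time())
E
```

```text
1 [ 0.03  0.61 -0.34  1.65  0.24  0.93 -0.73]
-1 [ 0.43  0.85 -1.15  1.64  0.82  1.21  1.91]
3.1167 [ 0.21610061 -0.13164515  0.10200963]
[0.00146367 0.04833754 0.10878985] [-0.04745227 -0.074416    0.13491559]
open 0.42320752218011237 30.377580563072115 [-0.78086355 -0.18776706  4.26093341] 4.8083
0.426027264952131 30.005669187521562 [-0.11156389  0.88945165 -0.91096038]
[ 0.71782895  0.62886864 -1.31250666] 7.45
0.09149999999999998 [-0.12501252  0.04803066  0.09273421] [-2.0936654  -0.49189139 11.58119989] 10.2
```

Run:
```python
from rob import *
import cv2
arm.line_to(W(-.125,.048,.0922),.03); print(F())
arm.move_gripper(.72); 
arm.line_to(W(-.125,.048,.20),.2)
arm.move_gripper(0,40); sg=np.load("sg.npy")
arm.line_to(W(0,-.10,.20),.2); print(arm.read_time(),F(10),arm.read_opening())
cv2.imwrite("pics/s1.png",snapshot("scene"))
a=cv2.imread("pics/s1.png")[100:400,150:550]; cv2.imwrite("pics/s1c.png",cv2.resize(a,None,fx=2,fy=2))
```

```text
[-1.0139365  -0.599991    6.70759241]
13.2333 [-0.30067455  0.43600609 -0.33111396] -0.0032446947500978634
```

View pics/s1c.png

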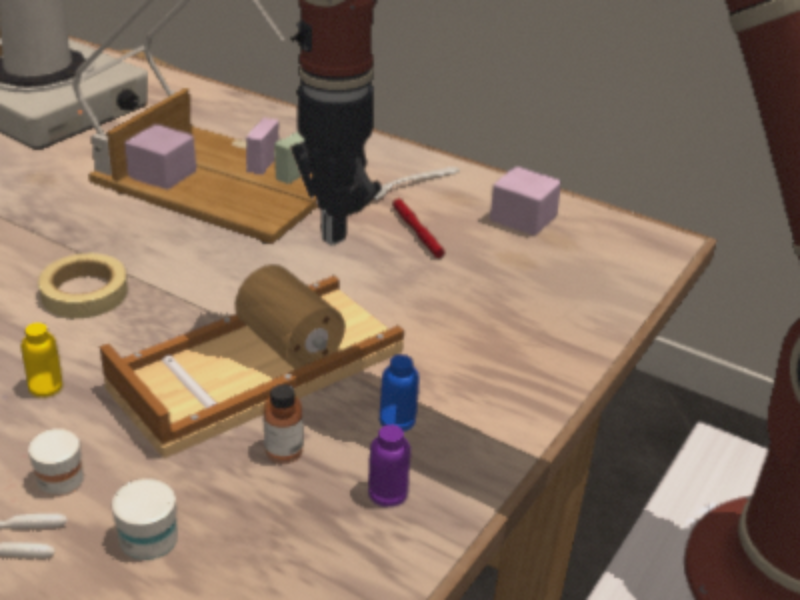

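The bottle stands upright on the table at (283,425), the roller hasn't moved (hub at (317,340)), and the closed hand is free. Next I'll feel for the roller top and make a first stroke.

```bash
cat >> rob.py <<'E'
from geo import proj
import cv2
def roller_y(img=None,guess=-.04,zc=.056):
    """bed y of the hub from its grey disc in the scene view"""
    if img is None: img=snapshot("scene")
    hsv=cv2.cvtColor(img,cv2.COLOR_BGR2HSV); m=((hsv[...,1]<60)&(hsv[...,2]>70)).astype(np.uint8)
    ys=np.linspace(-.08,.12,201); P=proj("scene",np.array([W(-.055,y,zc) for y in ys]))
    u,v=P[np.argmin(abs(ys-guess))]; k=np.zeros_like(m); cv2.circle(k,(int(u),int(v)),13,1,-1)
    M=cv2.moments(m&k,True)
    if M["m00"]<15: return None,M["m00"]
    q=np.array([M["m10"],M["m01"]])/M["m00"]; i=np.argmin(((P-q)**2).sum(1))
    return ys[i],M["m00"]
sg=float(np.load("sg.npy")); FT=9.
def touch(y,z=.182,f0=None,x=0.):
    arm.line_to(W(x,y,z),.12); f0=F(6); 
    while z>.155:
        z-=.0008; arm.line_to(W(x,y,z),.04); f=F(2)[2]-f0[2]
        if f>2: break
    while f<FT-3:
        z-=.0003; arm.line_to(W(x,y,z),.04); f=F(2)[2]-f0[2]
    return z,f0
def stroke(y,y1,z,f0,step=.003,v=.05,x=0.,slope=0.,ki=.00004,kp=.00003,log=True):
    out=[]; iz=0
    while y<y1-1e-6:
        y=min(y+step,y1); arm.line_to(W(x,y,z),v); f=F(2)-f0; e=f[2]-FT
        slope=np.clip(slope+ki*e,-.0006,.0006); z+=np.clip(kp*e+slope,-.0008,.0012)
        out.append((round(y*1e3),round(z*1e3,1),round(f@EY,1),round(f[2],1)))
        if f[2]>22: print("HIGH",f); z+=.0008
        if f[2]<0.7 : z-=.0004
    if log: print(*out)
    return z
def release(y,z,x=0.,up=.012): arm.line_to(W(x,y,z+up),.12)
E
python3 - <<'E'
from rob import *
cal=roller_y(cv2.imread("pics/s1.png")); print("vis",cal)
z,f0=touch(-.050); print("touch",z,bed(arm.read_tool_pos()),F()-f0,arm.read_time())
z=stroke(-.050,-.030,z,f0); print(arm.read_time(),roller_y(guess=-.03))
E
```

```text
vis (np.float64(-0.039), 101.0)
touch 0.1633000000000001 [ 1.52347466e-04 -4.95338165e-02  1.64404610e-01] [-0.93454675  0.58301319  7.84285072] 19.875
(-47, np.float64(163.2), np.float64(0.7), np.float64(7.1)) (-44, np.float64(163.0), np.float64(1.3), np.float64(7.4)) (-41, np.float64(162.9), np.float64(0.9), np.float64(9.2)) (-38, np.float64(162.8), np.float64(0.4), np.float64(10.3)) (-35, np.float64(162.8), np.float64(0.3), np.float64(9.3)) (-32, np.float64(162.7), np.float64(0.7), np.float64(9.0)) (-30, np.float64(162.7), np.float64(1.2), np.float64(9.9))
21.625 (np.float64(-0.027999999999999997), 103.0)
```

```bash
cat >> rob.py <<'E'
def again(ry,z,zh,d0=-.015,d1=.012,**k):
    """lift, go back behind the top, press again, stroke; ry roller y, zh present hand y"""
    release(zh,z,up=.007); y=ry+d0; arm.line_to(W(0,y,z+.007),.15); 
    z,f0=touch(y,z+.0022); y1=y+2*(d1-d0); z=stroke(y,y1,z,f0,**k); r=roller_y(guess=ry+d1-d0)
    print("hand",y1,"z",z,"roller",r,"t",arm.read_time()); return z,y1,r
E
python3 - <<'E'
from rob import *
f0=F()*0+np.array([-.3,.4,-.3])
z=stroke(-.030,-.010,.1627,f0,step=.005,v=.06); r=roller_y(guess=-.018); print(r,arm.read_time())
z,y,r=again(r[0],z,-.010,d0=-.012,step=.005,v=.07)
E
```

```text
(-25, np.float64(162.8), np.float64(0.1), np.float64(11.0)) (-20, np.float64(162.9), np.float64(-0.5), np.float64(9.2)) (-15, np.float64(163.0), np.float64(0.7), np.float64(8.1)) (-10, np.float64(162.9), np.float64(-0.3), np.float64(8.0))
(np.float64(-0.018000000000000002), 102.0) 22.725
(-25, np.float64(163.6), np.float64(0.2), np.float64(7.3)) (-20, np.float64(163.5), np.float64(-0.0), np.float64(8.1)) (-15, np.float64(163.4), np.float64(-0.2), np.float64(9.3)) (-10, np.float64(163.3), np.float64(-0.1), np.float64(9.6)) (-5, np.float64(163.3), np.float64(0.3), np.float64(9.6)) (0, np.float64(163.3), np.float64(0.0), np.float64(8.6)) (5, np.float64(163.1), np.float64(-0.5), np.float64(7.9)) (10, np.float64(163.0), np.float64(0.5), np.float64(8.7)) (15, np.float64(162.8), np.float64(1.3), np.float64(8.1)) (18, np.float64(162.5), np.float64(0.8), np.float64(6.3))
hand 0.018 z 0.16247691114089022 roller (np.float64(0.006000000000000005), 107.0) t 26.8083
```

Run:
```python
from rob import *
z,y,r=again(.006,.1627,.018,d0=-.013,d1=.012,step=.005,v=.08)
z,y,r=again(r[0],z,y,d0=-.013,d1=-.013+(.056-r[0]),step=.005,v=.08)
np.save("st.npy",[z,y,r[0]])
```

```text
(-2, np.float64(163.4), np.float64(0.3), np.float64(7.5)) (3, np.float64(163.3), np.float64(-0.0), np.float64(8.6)) (8, np.float64(163.1), np.float64(0.2), np.float64(7.8)) (13, np.float64(163.0), np.float64(0.1), np.float64(9.4)) (18, np.float64(163.0), np.float64(-0.0), np.float64(9.6)) (23, np.float64(163.0), np.float64(1.2), np.float64(10.9)) (28, np.float64(163.0), np.float64(0.3), np.float64(9.0)) (33, np.float64(163.0), np.float64(0.4), np.float64(8.5)) (38, np.float64(162.8), np.float64(-0.4), np.float64(6.8)) (43, np.float64(162.5), np.float64(0.4), np.float64(6.4))
hand 0.043000000000000003 z 0.16249340853093025 roller (np.float64(0.03), 108.0) t 30.925
(22, np.float64(163.2), np.float64(0.7), np.float64(7.8)) (27, np.float64(163.1), np.float64(1.4), np.float64(8.0)) (32, np.float64(162.9), np.float64(0.1), np.float64(8.1)) (37, np.float64(162.9), np.float64(-0.2), np.float64(9.6)) (42, np.float64(162.8), np.float64(0.4), np.float64(9.7)) (47, np.float64(162.8), np.float64(1.2), np.float64(10.1)) (52, np.float64(162.8), np.float64(0.7), np.float64(9.1)) (57, np.float64(162.7), np.float64(1.2), np.float64(8.7)) (62, np.float64(162.6), np.float64(1.0), np.float64(7.8)) (67, np.float64(162.4), np.float64(0.4), np.float64(7.4)) (69, np.float64(162.1), np.float64(1.4), np.float64(6.7))
hand 0.069 z 0.16207839835760673 roller (np.float64(0.05500000000000001), 113.0) t 35.3
```

Run:
```python
import rob; from rob import *
z,y,r=np.load("st.npy"); rob.FT=10.5
z,y,r=again(r,z,y,d0=-.016,d1=.0095,step=.0015,v=.05,kp=.00005,ki=.000025)
np.save("st.npy",[z,y,r[0] or 0]); print(F())
```

```text
(41, np.float64(162.2), np.float64(-1.9), np.float64(8.8)) (42, np.float64(162.1), np.float64(-1.0), np.float64(10.4)) (44, np.float64(162.0), np.float64(-1.1), np.float64(10.2)) (45, np.float64(162.0), np.float64(-0.3), np.float64(10.7)) (47, np.float64(162.0), np.float64(-0.2), np.float64(10.5)) (48, np.float64(162.0), np.float64(0.1), np.float64(11.2)) (50, np.float64(162.0), np.float64(-0.1), np.float64(11.7)) (51, np.float64(162.1), np.float64(-0.4), np.float64(10.8)) (53, np.float64(162.1), np.float64(-1.7), np.float64(11.5)) (54, np.float64(162.2), np.float64(-0.6), np.float64(11.2)) (56, np.float64(162.3), np.float64(-0.3), np.float64(10.6)) (57, np.float64(162.3), np.float64(-0.4), np.float64(10.2)) (59, np.float64(162.3), np.float64(-0.2), np.float64(9.9)) (60, np.float64(162.5), np.float64(-1.6), np.float64(12.0)) (62, np.float64(162.6), np.float64(-2.0), np.float64(11.3)) (63, np.float64(162.8), np.float64(-3.4), np.float64(12.0)) (65, np.float64(163.1), np.float64(-4.1), np.float64(12.0)) (66, np.float64(163.3), np.float64(-3.4), np.float64(12.2)) (68, np.float64(163.7),
[... 351 characters left out ...]
165.3), np.float64(-2.0), np.float64(8.8)) (78, np.float64(165.4), np.float64(-1.1), np.float64(9.6)) (80, np.float64(165.5), np.float64(-2.3), np.float64(8.8)) (81, np.float64(165.5), np.float64(-1.3), np.float64(9.5)) (83, np.float64(165.5), np.float64(-0.8), np.float64(7.6)) (84, np.float64(165.5), np.float64(-1.5), np.float64(10.2)) (86, np.float64(165.5), np.float64(-0.4), np.float64(9.8)) (87, np.float64(165.3), np.float64(-0.3), np.float64(8.5)) (89, np.float64(165.3), np.float64(0.1), np.float64(10.1)) (90, np.float64(165.1), np.float64(-0.1), np.float64(8.6))
hand 0.09000000000000001 z 0.16511165800353628 roller (np.float64(0.08), 117.0) t 45.95
[-0.4280728   0.87308134  9.18510746]
```

At the crest, with no slip and forces of 8–13 N. I'll carry on over it.

Run:
```python
import rob; from rob import *
z,y,r=np.load("st.npy"); rob.FT=8
z=stroke(y,y+.009,z,np.array([-.3,.4,-.3]),step=.0015,v=.04,kp=.00005,ki=.00003,slope=-.0001)
print(roller_y(guess=.084)); release(y+.009,z,up=.008); arm.pause(.4); print(roller_y(guess=.095),arm.read_time())
np.save("st.npy",[z,y+.009,.09])
```

```text
(92, np.float64(165.2), np.float64(-0.0), np.float64(10.3)) (93, np.float64(165.3), np.float64(1.0), np.float64(10.0)) (95, np.float64(165.4), np.float64(1.3), np.float64(8.8)) (96, np.float64(165.5), np.float64(0.7), np.float64(8.1)) (98, np.float64(165.4), np.float64(-0.3), np.float64(6.1)) (99, np.float64(165.2), np.float64(0.2), np.float64(5.8))
(np.float64(0.084), 116.0)
(np.float64(0.102), 117.0) 48.2
```

Run:
```python
from rob import *
z,y,r=np.load("st.npy"); arm.line_to(W(0,y,.25),.2); arm.line_to(W(-.02,-.12,.27),.25); arm.pause(.3)
im=snapshot("scene"); print(roller_y(im,guess=.1),roller_y(guess=.1),arm.read_time(),F())
a=cv2.resize(im[200:350,170:370],None,fx=3,fy=3,interpolation=cv2.INTER_CUBIC); b=cv2.resize(snapshot("top")[170:320,190:330],None,fx=2.5,fy=2.5)
o=np.zeros((600,800,3),np.uint8);o[:450,:450]=a[:,:450];o[:375,450:]=b;cv2.imwrite("pics/end.png",o)
```

```text
(np.float64(0.102), 120.0) (np.float64(0.102), 119.0) 50.1667 [ 0.50143913 -0.75977918  0.3609176 ]
```

View pics/end.png

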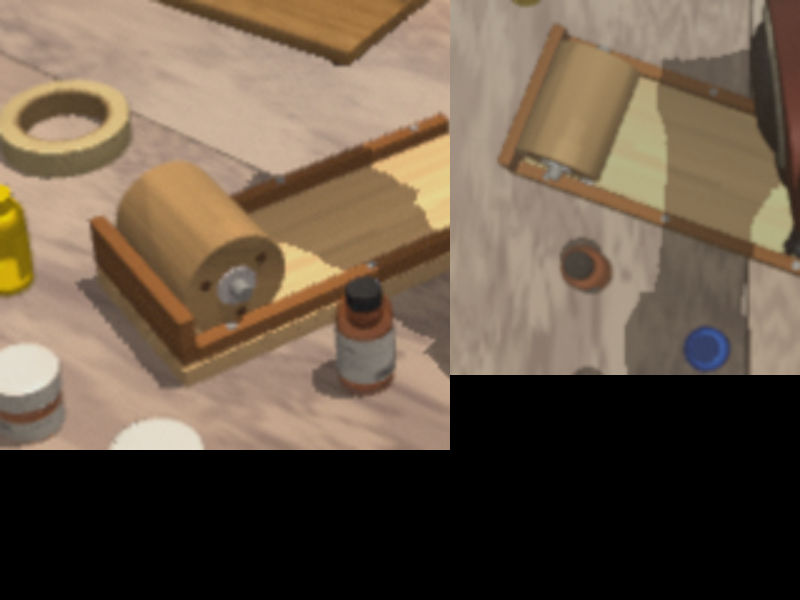

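The roller lies square against the stop board (hub at (237,285) in the left panel) and the bottle stands upright on the table at (365,340). The hand is clear of everything, so I'm handing the job in.

```bash
python3 -c "
from station import ticket; print(ticket.finish_job())"
```

```text
the job is handed in; nothing more can be done
None
```

I handed the job in at about 50 s of the 72 s allowed, with no verdict shown: the bottle stands upright on the table, and the roller went over the kerb at a measured press of about 8–13 N and lies square in the dock against the stop board.

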